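# Fetch the test weight for the scale check

## Task

For the scale check, fetch the larger steel test weight from the back of the tray: first take away the two neighbouring containers that it stands behind, as seen from the robot, and stand both on the white board, then set the weight down in the middle of the scale's platform. Then put the two containers back, each upright on the spot in the tray where it stood at the start, with the weight left on the scale. Keep the containers upright all the time, set everything down gently without dropping it, and leave the third container, the smaller weight and the spray bottle where they stand.

Things in the scene. Friction and masses are not known exactly. Their poses are not given: they have to be found in the camera images.
- jar: White plastic round jar with a ribbed screw lid, filled and closed: 59 mm diameter body to 100 mm height, 60 mm diameter (62 mm over the ribs) lid from 107 to 132 mm, a slightly narrower neck between. About 0.35 kg. Origin: centre of its underside, z up. Stands in the front row of the tray at the start. Which way it is turned never matters.
- squeeze: Off-white plastic round squeeze bottle, filled, rigid enough to grip: 53 mm diameter straight body to 108 mm height, then a shoulder, a 39 mm cap and a pointed nozzle ending at 145 mm. About 0.3 kg. Origin: centre of its underside, z up. Stands in the front row of the tray. Which way it is turned never matters.
- canister: Square steel canister with a white square lid: body 54 x 54 mm to 112 mm height, lid 56 x 56 mm to 131 mm, a 3 mm panel on it (133 mm in all). About 0.4 kg. Origin: centre of its underside, z up, x and y square to its flat sides. Stands in the front row of the tray, its sides within 0.2 rad of the tray's. Which way it is turned at the end does not matter.
- weight_big: The larger of two stainless steel test weights: upright cylinder 38 mm diameter, 48 mm high, with a neck and a 27 mm diameter knob on top, 66 mm high in all, about 0.5 kg. Origin: centre of its underside, z up. Stands at the back of the tray behind the gap between two neighbouring containers, left or right of the smaller one (about 100 mm apart).
- weight_small: The smaller test weight, same shape: 28 mm diameter, 34 mm high, knob 20 mm diameter, 48 mm high in all, about 0.2 kg. Origin: centre of its underside, z up. To be left where it stands.
- tray: Fixed shallow aluminium tray, 180 mm along its x, 300 mm along its y, floor 4 mm thick, lip 18 mm high, 4 mm thick. Origin: centre of its underside, on the table. In its frame the containers stand in a row along y at x about -30 mm, 100 mm apart in any order; the weights stand at x about +10 mm, one behind each gap of the row: the containers either side of that gap are in the hand's way.
- board: Fixed white plastic chopping board, 300 mm along its x, 180 mm along its y, 15 mm thick, empty at the start; left or right of the tray. Origin: centre of its underside, on the table.
- scale: Fixed bench scale, white plastic, with a steel platform 170 mm along its x and 190 mm along its y, the top 66 mm above the table, and a lower console with display on its -x side (reaching 150 mm from the origin, 48 mm high). Origin: on the table, under the middle of the platform. On the other side of the tray from the board. Its platform does not sink under load.
- scale_pan (a point): The middle of the scale platform's top face, 66 mm above the table; axes as the scale's.
- spray: White spray bottle with a red collar and trigger, 80 mm diameter, 220 mm high, about 0.45 kg, standing beyond the tray; not part of the job, to be left standing. Origin: centre of its underside, z up.

How it is judged (in metres and radians):
On the way, in this order (a step that is already met when the one before it is completed fails the run):
1. The two containers in front of the larger weight stand upright on the white board, released; the third (over 100 mm from the weight) and the weight still stand in the tray ((((x of squeeze in the frame of board between -0.145 and 0.145 m and y of squeeze in the frame of board between -0.085 and 0.085 m and z of squeeze in the frame of board between 0.01 and 0.022 m and angle between squeeze's own z axis and vertical below 0.12 rad and linear speed of squeeze below 0.03 m/s and angular speed of squeeze below 0.3 rad/s and contact force between the fingers and squeeze below 0.2 N) and (x of canister in the frame of board between -0.145 and 0.145 m and y of canister in the frame of board between -0.085 and 0.085 m and z of canister in the frame of board between 0.01 and 0.022 m and angle between canister's own z axis and vertical below 0.12 rad and linear speed of canister below 0.03 m/s and angular speed of canister below 0.3 rad/s and contact force between the fingers and canister below 0.2 N) and distance of jar from where it was at the start of the episode below 0.015 m and angle between jar's own z axis and vertical below 0.12 rad and horizontal distance between jar and weight_big above 0.1 m and distance of weight_big from where it was at the start of the episode below 0.02 m) or ((x of jar in the frame of board between -0.145 and 0.145 m and y of jar in the frame of board between -0.085 and 0.085 m and z of jar in the frame of board between 0.01 and 0.022 m and angle between jar's own z axis and vertical below 0.12 rad and linear speed of jar below 0.03 m/s and angular speed of jar below 0.3 rad/s and contact force between the fingers and jar below 0.2 N) and (x of canister in the frame of board between -0.145 and 0.145 m and y of canister in the frame of board between -0.085 and 0.085 m and z of canister in the frame of board between 0.01 and 0.022 m and angle between canister's own z axis and vertical below 0.12 rad and linear speed of canister below 0.03 m/s and angular speed of canister below 0.3 rad/s and contact force between the fingers and canister below 0.2 N) and distance of squeeze from where it was at the start of the episode below 0.015 m and angle between squeeze's own z axis and vertical below 0.12 rad and horizontal distance between squeeze and weight_big above 0.1 m and distance of weight_big from where it was at the start of the episode below 0.02 m) or ((x of jar in the frame of board between -0.145 and 0.145 m and y of jar in the frame of board between -0.085 and 0.085 m and z of jar in the frame of board between 0.01 and 0.022 m and angle between jar's own z axis and vertical below 0.12 rad and linear speed of jar below 0.03 m/s and angular speed of jar below 0.3 rad/s and contact force between the fingers and jar below 0.2 N) and (x of squeeze in the frame of board between -0.145 and 0.145 m and y of squeeze in the frame of board between -0.085 and 0.085 m and z of squeeze in the frame of board between 0.01 and 0.022 m and angle between squeeze's own z axis and vertical below 0.12 rad and linear speed of squeeze below 0.03 m/s and angular speed of squeeze below 0.3 rad/s and contact force between the fingers and squeeze below 0.2 N) and distance of canister from where it was at the start of the episode below 0.015 m and angle between canister's own z axis and vertical below 0.12 rad and horizontal distance between canister and weight_big above 0.1 m and distance of weight_big from where it was at the start of the episode below 0.02 m))), for 0.2 s.
2. The larger weight stands in the middle of the scale's platform, released and at rest, with the two containers not yet put back (over 100 mm from their spots) and the third in its place (horizontal distance between weight_big and scale_pan below 0.015 m and z of weight_big in the frame of scale_pan between -0.005 and 0.006 m and angle between weight_big's own z axis and vertical below 0.12 rad and linear speed of weight_big below 0.03 m/s and angular speed of weight_big below 0.3 rad/s and contact force between the fingers and weight_big below 0.2 N and ((distance of jar from where it was at the start of the episode below 0.015 m and distance of each of squeeze, canister from where it was at the start of the episode above 0.1 m) or (distance of squeeze from where it was at the start of the episode below 0.015 m and distance of each of jar, canister from where it was at the start of the episode above 0.1 m) or (distance of canister from where it was at the start of the episode below 0.015 m and distance of each of jar, squeeze from where it was at the start of the episode above 0.1 m))), for 0.2 s.
At the end, for the whole second after the job is handed in: Larger weight upright on the scale, within 15 mm of the platform's middle; jar, squeeze bottle and canister upright within 15 mm of where each stood at the start; smaller weight within 15 mm and spray bottle within 30 mm of their starts; all released and at rest (horizontal distance between weight_big and scale_pan below 0.015 m and z of weight_big in the frame of scale_pan between -0.005 and 0.006 m and angle between each of weight_big, jar, squeeze, canister, weight_small, spray's own z axis and vertical below 0.12 rad and linear speed of each of weight_big, jar, squeeze, canister below 0.03 m/s and angular speed of each of weight_big, jar, squeeze, canister below 0.3 rad/s and contact force between the fingers and weight_big below 0.2 N and distance of each of jar, squeeze, canister, weight_small from where it was at the start of the episode below 0.015 m and contact force between the fingers and jar below 0.2 N and contact force between the fingers and squeeze below 0.2 N and contact force between the fingers and canister below 0.2 N and distance of spray from where it was at the start of the episode below 0.03 m); the robot touches nothing.
It fails at once if a container is tipped by more than about 30 degrees (angle between any of jar, squeeze, canister's own z axis and vertical above 0.52 rad).
It fails at once if the weight or a container is dropped: it falls freely, out of the fingers, faster than 0.5 m/s (a drop of about 13 mm) ((linear speed of jar above 0.5 m/s and contact force between the fingers and jar below 0.2 N) or (linear speed of squeeze above 0.5 m/s and contact force between the fingers and squeeze below 0.2 N) or (linear speed of canister above 0.5 m/s and contact force between the fingers and canister below 0.2 N) or (linear speed of weight_big above 0.5 m/s and contact force between the fingers and weight_big below 0.2 N)).
It fails at once if the smaller weight is knocked over or moved by more than 30 mm (distance of weight_small from where it was at the start of the episode above 0.03 m or angle between weight_small's own z axis and vertical above 0.5 rad).
It fails at once if the spray bottle is knocked over (angle between spray's own z axis and vertical above 0.5 rad).
It also fails if it takes over 102 s, if anything falls off the work surface, if the arm or the gripper's body presses on something with over 40 N, if the wrist force passes 120 N, or if a joint passes its speed limit or range.

## Robot

A 6-joint arm with a two-finger parallel gripper is mounted at the origin on the work surface. World frame = base frame: x ahead of the robot, y to its left, z up, the work surface at z = 0. Lengths are in m, angles in degrees, forces in N, time in s.
With the tool pointing down it reaches from about 0.25 to 0.725 m from the base axis. Payload 9.7 kg.
Tool frame: the origin (TCP) lies on the centre line of the jaws, within the pads' length; the fingertips stand 22 mm ahead of it and the grasp point (between the pads) lies 3 mm ahead of it; z points along the fingers, y is the direction in which the jaws open and shut (so a half turn about z gives the same grasp; the last joint's range is limited). The gripper opens to 85 mm and grips with 20 to 120 N. Pads are 22 mm wide; open, the fingers measure 114 mm over their backs; the gripper's body (76 mm by 85 mm) begins 54 mm behind the grasp point. The pads swing forward as they close: fully open they stand 13 mm farther back than shut.
Start: joints at [-65.604, 4.979, 10.078, 95.1, 0, 90], TCP at [0.227, -0.501, 0.253] pointing down, gripper open.
Joint ranges: [-179.16, 179.16], [-48.56, 103.87], [-65.8, 70.77], [-126.05, 130.52], [-82.76, 87.17], [-180, 180]. Speed limits (degrees/s): [127.2, 127.2, 147.25, 180, 180, 180].

## Interface

Orientations are given as [roll, pitch, yaw] about the fixed x, y, z axes, in that order (R = Rz(yaw) Ry(pitch) Rx(roll)).
In Python, from workcell import get_obs, camera, camera_params, job_done gives the robot as it stands.
- The arm moves only by the tool servo_tool, never from a script. Its argument "steps" is a list of rows, each an object of numbers: "x", "y", "z": the shift along the world's x, y, z in mm; "yaw": the turn about the world's z in degrees. A call has 1 to 12 rows; each row is the pose to reach, as a shift and turn from the pose measured when the call began; what a row does not reach only later rows make up. A row lasts 1/8 s, in which the tool goes at most 62.5 mm and 10.7 degrees, less where a joint would pass 70% of its speed; a pose out of reach is approached as far as the arm can. A call with a gripper value outside its range is refused whole. "grip" is the finger opening in mm, from 0 to 85.4, set as the call begins (left out, the last holds). The fingers move at their own pace and stop on an object; "grip_force" is the grip in N (left out, the last holds). Time passes only in rows, so rows that repeat a pose let the fingers close. It gives the time, the measured TCP pose, the force and the opening at its end, in the units of the state.
- get_obs(): the state, without advancing time (a new reading comes with each control period).
- camera(name): name is "side" or "top" or "wrist"; returns (picture, depth): 384x512x3 uint8, red, green, blue; 384x512 float32, m along the optical axis (not along the pixel's ray), 0 where there is no reading.
- camera_params(name): a dict with "intrinsics" (3x3 intrinsics, pixels), "rvec" (rotation vector, rad) and "tvec" (3), from world to camera coordinates, as OpenCV has them; the wrist camera has in their place "hand_eye" (4x4, takes a point from camera to tool coordinates, whose origin is the TCP and whose axes are the flange's). Camera axes: x right, y down, z forward; pixel columns grow to the right and rows downward; lengths in m; the calibration is good to about 2 mm. The wrist camera is an equidistant fisheye: a pixel r from the principal point sees the ray r / f radians off the axis. A picture is of the moment at which its call begins: read the wrist's pose just before it. camera_params takes no time and is no camera call.
- job_done(): hands the job in, once; it reports no verdict.
The state is a dict: "time": time; "q": joint angles; "qd": joint speeds; "joint_efforts": joint torques, N m; "ee_pos": TCP position; "tcp_rot": TCP orientation; "wrist_force": force on the tool from outside, world axes, zero at the start; "torque": the same for the moment, N m; "opening": finger opening in m.
Only numpy, scipy, OpenCV 4.12 (cv2) and the standard library are available. Lean on these libraries where they do the work, as an engineer would, in place of code of your own. Each camera call takes 0.05 s, during which the arm holds its last target.

## Working session

There is one attempt and no reset: what is moved stays moved. The work goes in short steps, Python scripts to look and compute and a tool call to move; the robot and the scene stay as the last step left them, time stands still between calls to the robot, and variables do not carry over. Pictures are saved under pics/ and viewed, and the job is handed in when it is done.

Besides the shell and the picture viewer there is one more tool, called after "Call:" as name(argument=value, ...) on one line, values as JSON. servo_tool: Moves the arm, as the interface text tells. Its arguments: {"type":"object","properties":{"steps":{"type":"array"},"grip":{"type":"number"},"grip_force":{"type":"number"}},"required":["steps"]}

```bash
mkdir -p pics; ls; cat > h.py <<'E'
import numpy as np, cv2
from workcell import get_obs, camera, camera_params, job_done
def snap(n,f):
    im,d=camera(n); cv2.imwrite(f'pics/{f}.png',im[:,:,::-1]); np.savez(f'pics/{f}.npz',im=im,d=d); return im,d
def cloud(n,d):
    p=camera_params(n);K=np.array(p['intrinsics']);R=cv2.Rodrigues(np.array(p['rvec'],float))[0];t=np.array(p['tvec'],float).ravel()
    v,u=np.mgrid[:384,:512]
    c=np.stack([(u-K[0,2])/K[0,0]*d,(v-K[1,2])/K[1,1]*d,d],-1)
    return (c-t)@R
E
python3 - <<'E'
from h import *
o=get_obs();print(o)
for n in('top','side'):
    im,d=snap(n,n+'0');p=camera_params(n);print(n,p)
    P=cloud(n,d);R=cv2.Rodrigues(np.array(p['rvec'],float))[0];print('pos',-R.T@np.array(p['tvec']).ravel(), (d>0).mean())
print(camera_params('wrist'))
E
```

```text
pics
{'time': 0.0, 'q': array([-6.56056393e+01,  5.01082854e+00,  1.00336660e+01,  9.51003775e+01,
       -7.13075429e-05,  8.99993987e+01]), 'qd': array([-0.0740623 , -0.0633557 , -0.07615112, -0.04672486, -0.06539796,
       -0.10314225]), 'joint_efforts': array([ 3.67291532e-04, -5.20396578e+01,  4.64797139e+01,  1.63299171e-02,
        2.14728834e-04,  7.60039818e-07]), 'ee_pos': array([ 0.22707073, -0.50070644,  0.25257861]), 'tcp_rot': array([-1.79922460e+02,  7.04936898e-05,  2.43949621e+01]), 'wrist_force': array([-0.57860496, -0.15806155, -0.06880033]), 'torque': array([0.02299766, 0.032236  , 0.04185676]), 'opening': 0.08565212727639203}
top {'intrinsics': array([[480.93131541,   0.        , 255.27628819],
       [  0.        , 480.93131541, 189.66681856],
       [  0.        ,   0.        ,   1.        ]]), 'rvec': array([ 2.18850799, -2.21192577,  0.04861085]), 'tvec': array([-0.00874569,  0.63582705,  1.34637132])}
pos [ 0.5772215  -0.01361834  1.37247883] 0.9960428873697916
side {'intrinsics': array([[377.47898338,   0.        , 256.66214038],
       [  0.        , 377.47898338, 192.72303258],
       [  0.        ,   0.        ,   1.        ]]), 'rvec': array([ 0.26954452,  2.76746798, -1.28857636]), 'tvec': array([ 0.6207157 , -0.01717886,  1.11121878])}
pos [0.77067851 0.72741517 0.70520358] 0.9960784912109375
{'intrinsics': array([[297.31863964,   0.        , 255.06555694],
       [  0.        , 297.31863964, 192.30751251],
       [  0.        ,   0.        ,   1.        ]]), 'hand_eye': array([[ 1.21290127e-03, -9.47624066e-01, -3.19385595e-01,
         8.08290786e-02],
       [ 9.99999240e-01,  1.07834979e-03,  5.98117567e-04,
         3.19424360e-04],
       [-2.22381211e-04, -3.19386078e-01,  9.47624654e-01,
        -1.20186748e-01],
       [ 0.00000000e+00,  0.00000000e+00,  0.00000000e+00,
         1.00000000e+00]])}
```

View pics/top0.png

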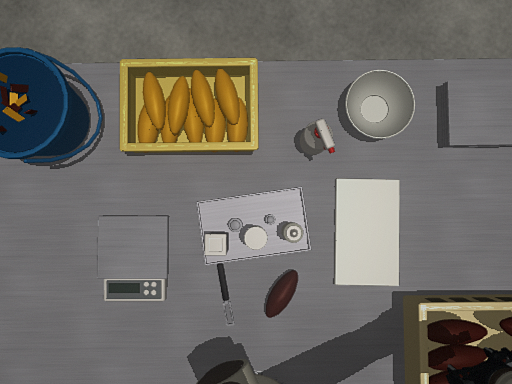

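View pics/side0.png

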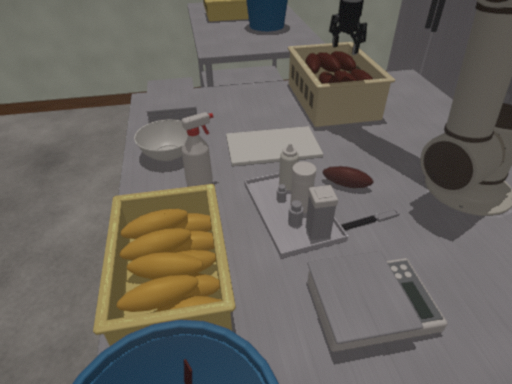

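```bash
python3 - <<'E'
from h import *
d=np.load('pics/top0.npz')['d'];P=cloud('top',d);z=P[...,2]
zz=np.clip(z/0.25,0,1)*255
cv2.imwrite('pics/topz.png',cv2.resize(cv2.applyColorMap(zz.astype(np.uint8),cv2.COLORMAP_JET),None,fx=1.5,fy=1.5,interpolation=0))
m=((z>0.03)).astype(np.uint8)
n,l,s,c=cv2.connectedComponentsWithStats(m)
for i in range(1,n):
    if s[i,4]>30:
        q=P[l==i];print(i,s[i],c[i].round(),'zmax',q[:,2].max().round(3),'x',q[:,0].min().round(3),q[:,0].max().round(3),'y',q[:,1].min().round(3),q[:,1].max().round(3))
E
```

```text
90 [   0   47  103  116 8503] [ 40. 107.] zmax 1.372 x 0.577 0.981 y -0.014 0.597
111 [  119    58   140    95 10891] [189. 105.] zmax 1.372 x 0.577 0.984 y -0.025 0.341
131 [ 346   70   69   68 1886] [384. 100.] zmax 1.372 x 0.577 0.957 y -0.452 -0.014
139 [ 443   79   69   68 4504] [478. 112.] zmax 1.372 x 0.577 0.932 y -0.731 -0.014
184 [300 118  35  36 918] [317. 137.] zmax 1.372 x 0.577 0.809 y -0.217 -0.014
312 [265 215  10  10  74] [270. 219.] zmax 0.057 x 0.539 0.564 y -0.067 -0.042
313 [  97  216   71   86 5788] [133. 257.] zmax 1.372 x 0.334 0.577 y -0.014 0.416
317 [229 218  14  14 154] [235. 224.] zmax 0.078 x 0.521 0.557 y 0.022 0.058
324 [282 222  21  21 348] [292. 232.] zmax 0.153 x 0.493 0.545 y -0.136 -0.086
325 [244 224  24  27 447] [255. 237.] zmax 1.372 x 0.478 0.577 y -0.044 0.015
338 [205 232  24  24 546] [216. 243.] zmax 1.372 x 0.463 0.577 y -0.014 0.116
389 [266 270  32  48 883] [282. 293.] zmax 1.372 x 0.283 0.577 y -0.128 -0.014
443 [ 406  296  106   88 7226] [454. 343.] zmax 1.372 x 0.102 0.577 y -0.716 -0.014
473 [500 317  12  19 162] [507. 325.] zmax 1.372 x 0.252 0.577 y -0.669 -0.014
557 [ 196  359   63   25 1065] [230. 373.] zmax 1.372 x 0.145 0.577 y -0.017 0.139
```

The top picture shows the canister at about (216,243), the jar at (255,237), the squeeze at (292,232), the big weight at (235,224) and the small one at (270,219). The big weight is behind the gap between canister and jar. The board is on the right (−y) and the scale on the left (+y). I'll measure these in closer crops.

```bash
python3 - <<'E'
from h import *
z=np.load('pics/top0.npz');im=z['im'];d=z['d'];P=cloud('top',d)
cv2.imwrite('pics/c1.png',cv2.resize(im[175:275,190:320,::-1],None,fx=6,fy=6,interpolation=cv2.INTER_CUBIC))
zz=P[...,2]
def st(n,u0,u1,v0,v1):
    q=zz[v0:v1,u0:u1];q=q[q<1];print(n,np.median(q).round(4),q.std().round(4))
st('table',180,195,190,260);st('board',345,390,190,280);st('scale',105,160,225,270);st('canlid',210,222,238,248);st('jar',250,260,233,242);st('knob',233,238,222,227);st('tray',210,225,205,215);st('sprayhead',318,330,125,145)
st('peppers',270,295,275,310)
E
```

```text
table 0.0004 0.003
board 0.0159 0.0028
scale 0.0663 0.0026
canlid 0.1376 0.0026
jar 0.1365 0.0025
knob 0.0703 0.0023
tray 0.0048 0.0031
sprayhead 0.2175 0.0292
peppers 0.0506 0.0226
```

View pics/c1.png

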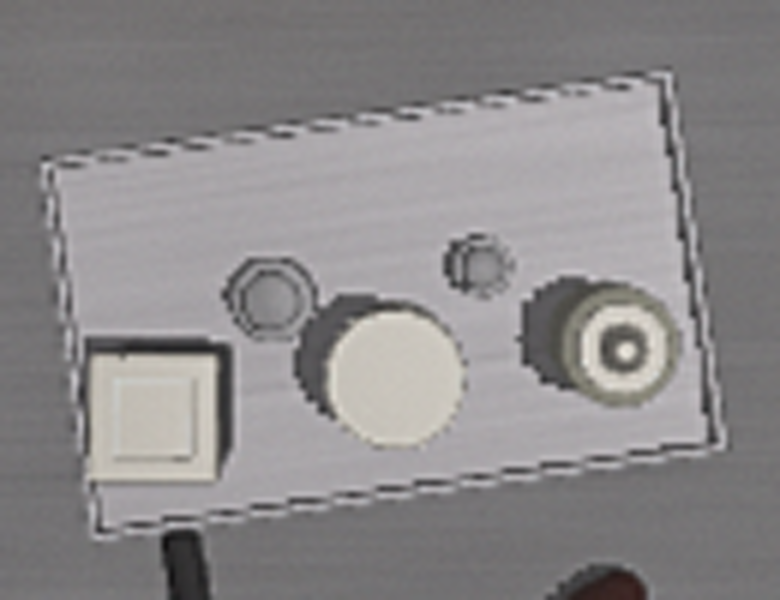

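The crop (6x, origin at pixel 190,175) gives these centres: canister panel (154,417), jar lid (396,378), big knob (270,298), small knob (484,266), squeeze nozzle (626,350). The tray corners are (44,160), (668,73), (722,442) and (98,532).

```bash
cat >> h.py <<'E'
def ray(n,u,v,z):
    p=camera_params(n);K=np.array(p['intrinsics']);R=cv2.Rodrigues(np.array(p['rvec'],float))[0];t=np.array(p['tvec'],float).ravel()
    c=-R.T@t; r=R.T@np.array([(u-K[0,2])/K[0,0],(v-K[1,2])/K[1,1],1.]); return c+r*(z-c[2])/r[2]
E
python3 - <<'E'
from h import *
f=lambda X,Y,z:ray('top',190+(X+.5)/6-.5,175+(Y+.5)/6-.5,z)
for n,a in dict(can=(154,417,.137),jar=(396,378,.136),big=(270,298,.070),small=(484,266,.052),squeeze=(626,350,.149)).items(): print(n,f(*a).round(4))
T=[f(a,b,.018)[:2] for a,b in((44,160),(668,73),(722,442),(98,532))];T=np.array(T);c=T.mean(0)
print('tray',T.round(3).tolist(),c.round(4),[np.linalg.norm(T[i]-T[(i+1)%4]).round(4) for i in range(4)])
ex=(T[0]+T[1]-T[2]-T[3]);yaw=np.arctan2(ex[1],ex[0]);print(np.degrees(yaw))
R=np.array([[np.cos(yaw),-np.sin(yaw)],[np.sin(yaw),np.cos(yaw)]])
for n,a in dict(can=(154,417,.137),jar=(396,378,.136),big=(270,298,.070),small=(484,266,.052),squeeze=(626,350,.149)).items(): print(n,'tray',(R.T@(f(*a)[:2]-c)).round(4))
z=np.load('pics/top0.npz');im=z['im'][:,:,::-1];P=cloud('top',z['d']);zz=P[...,2]
for n,m in dict(board=(zz>.008)&(zz<.025),scale=(zz>.056)&(zz<.076),can=(zz>.12)&(zz<.15)).items():
    b=np.zeros_like(m);s=dict(board=np.s_[170:295,325:405],scale=np.s_[205:290,90:180],can=np.s_[225:250,200:228])[n];b[s]=m[s]
    k=np.ones((3,3),np.uint8)
    b=cv2.morphologyEx(cv2.morphologyEx(b.astype(np.uint8),cv2.MORPH_OPEN,k),cv2.MORPH_CLOSE,k)
    h=dict(board=.015,scale=.066,can=.135)[n]
    v,u=np.nonzero(b);W=np.array([ray('top',x,y,h)[:2] for x,y in zip(u,v)])
    r=cv2.minAreaRect((W*1000).astype(np.float32));print(n,r)
cv2.imwrite('pics/c2.png',cv2.resize(im[200:310,85:185],None,fx=5,fy=5,interpolation=cv2.INTER_CUBIC))
E
```

```text
can [0.4921 0.0886 0.137 ]
jar [ 0.5075 -0.0148  0.136 ]
big [0.5403 0.0415 0.07  ]
small [ 0.5534 -0.0556  0.052 ]
squeeze [ 0.519  -0.1122  0.149 ]
tray [[0.605, 0.149], [0.642, -0.144], [0.469, -0.167], [0.431, 0.125]] [ 0.5368 -0.0093] [np.float64(0.2959), np.float64(0.1744), np.float64(0.2944), np.float64(0.1755)]
7.709593148587337
can tray [-0.0311  0.103 ]
jar tray [-0.0297 -0.0015]
big tray [0.0103 0.0498]
small tray [ 0.0102 -0.0481]
squeeze tray [-0.0314 -0.0995]Traceback (most recent call last):
  File "<stdin>", line 15, in <module>
  File "h.py", line 11, in ray
    p=camera_params(n);K=np.array(p['intrinsics']);R=cv2.Rodrigues(np.array(p['rvec'],float))[0];t=np.array(p['tvec'],float).ravel()
ValueError: time passes only in moves, steps and waits
```

```bash
cat >> h.py <<'E'
def plane(n,u,v,z):
    p=camera_params(n);K=np.array(p['intrinsics']);R=cv2.Rodrigues(np.array(p['rvec'],float))[0];t=np.array(p['tvec'],float).ravel()
    c=-R.T@t; r=np.stack([(u-K[0,2])/K[0,0],(v-K[1,2])/K[1,1],np.ones(len(u))],-1)@R; return c+r*((z-c[2])/r[:,2])[:,None]
E
python3 - <<'E'
from h import *
z=np.load('pics/top0.npz');im=z['im'][:,:,::-1];P=cloud('top',z['d']);zz=P[...,2]
for n,m in dict(board=(zz>.008)&(zz<.025),scale=(zz>.056)&(zz<.076),can=(zz>.12)&(zz<.15)).items():
    b=np.zeros_like(m);s=dict(board=np.s_[170:295,325:405],scale=np.s_[205:290,90:180],can=np.s_[225:250,200:228])[n];b[s]=m[s]
    k=np.ones((3,3),np.uint8)
    b=cv2.morphologyEx(cv2.morphologyEx(b.astype(np.uint8),cv2.MORPH_OPEN,k),cv2.MORPH_CLOSE,k)
    h=dict(board=.015,scale=.066,can=.135)[n]
    v,u=np.nonzero(b);W=plane('top',u,v,h)[:,:2]
    r=cv2.minAreaRect((W*1000).astype(np.float32));print(n,r)
cv2.imwrite('pics/c2.png',cv2.resize(im[200:310,85:185],None,fx=5,fy=5,interpolation=cv2.INTER_CUBIC))
cv2.imwrite('pics/c3.png',cv2.resize(im[225:252,198:272],None,fx=10,fy=10,interpolation=cv2.INTER_CUBIC))
E
```

```text
board ((514.797119140625, -328.6683349609375), (180.22972106933594, 299.3224182128906), 88.11708068847656)
scale ((482.01129150390625, 318.97174072265625), (189.30099487304688, 166.99278259277344), 89.3884048461914)
can ((499.8677673339844, 88.03459930419922), (53.9648551940918, 40.86698913574219), 89.38650512695312)
```

```bash
sleep 1
```

```text
(no output)
```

View pics/c2.png

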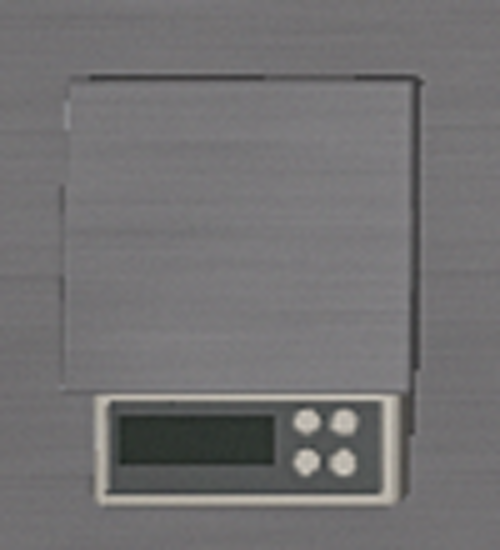

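View pics/c3.png

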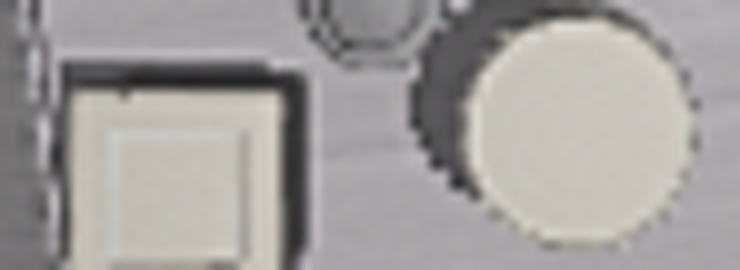

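Sizes and heights agree with the description: all objects fit the tray frame to within 3 mm, and the scale's middle is at about (0.482, 0.319). The board spans x 0.365–0.665 and y −0.42…−0.24. The containers to move are the canister and the jar; I'll grip both by the lid, with the jaws along x (yaw 90).

Call:
servo_tool(steps=[{"x":10,"y":20,"z":5,"yaw":4},{"x":35,"y":70,"z":5,"yaw":10},{"x":60,"y":130,"z":5,"yaw":16},{"x":85,"y":190,"z":5,"yaw":22},{"x":110,"y":250,"z":5,"yaw":28},{"x":140,"y":310,"z":0,"yaw":34},{"x":170,"y":370,"z":0,"yaw":40},{"x":195,"y":430,"z":0,"yaw":46},{"x":220,"y":490,"z":0,"yaw":52},{"x":245,"y":545,"z":0,"yaw":58},{"x":260,"y":580,"z":0,"yaw":63},{"x":265,"y":590,"z":-10,"yaw":65.6}], grip=85, grip_force=40)

```text
time: 1.6
ee_pos: [0.4922, 0.0928, 0.2426]
tcp_rot: [-179.9, -0.0, 90.5]
wrist_force: [-0.6, -1.0, -0.6]
opening: 0.085
```

Call:
servo_tool(steps=[{"y":-4,"z":0},{"y":-4,"z":0}])

```text
schema error: expected keys x, y, z, yaw
```

```bash
python3 - <<'E'
from h import *
o=get_obs();im,d=snap('wrist','w1');print(o['ee_pos'],o['tcp_rot'])
from scipy.spatial.transform import Rotation as Ro
p=camera_params('wrist');K=np.array(p['intrinsics']);H=np.array(p['hand_eye'])
R=Ro.from_euler('xyz',o['tcp_rot'],degrees=True).as_matrix()
v,u=np.mgrid[:384,:512];a=(u-K[0,2])/K[0,0];b=(v-K[1,2])/K[1,1];r=np.hypot(a,b)+1e-9
s=np.tan(r)/r; c=np.stack([a*s*d,b*s*d,d],-1)
W=(c@H[:3,:3].T+H[:3,3])@R.T+o['ee_pos']; np.save('pics/w1W.npy',W)
for lo,hi,n in((.130,.142,'lids'),(.064,.075,'knob')):
    m=((W[...,2]>lo)&(W[...,2]<hi)&(d>0)&(W[...,0]>.42)&(W[...,0]<.62)&(abs(W[...,1])<.15)).astype(np.uint8)
    k,l,st,ct=cv2.connectedComponentsWithStats(m)
    for i in range(1,k):
        if st[i,4]>150:
            q=W[l==i];lo_,hi_=np.percentile(q,1,axis=0),np.percentile(q,99,axis=0);print(n,st[i],((lo_+hi_)/2).round(4),(hi_-lo_).round(4))
E
```

```text
[0.4922323  0.09278523 0.24261195] [-1.79945908e+02 -2.95619770e-02  9.04673391e+01]
lids [ 221  166   69   66 4259] [0.4902 0.0904 0.1347] [0.0539 0.0544 0.0065]
lids [ 238  273   63   50 2411] [ 0.5055 -0.0123  0.1337] [0.0562 0.0565 0.0062]
knob [286 209  24  23 421] [0.5374 0.0427 0.0679] [0.024  0.0242 0.0063]
knob [242 240  50  24 223] [0.5053 0.0048 0.0695] [0.0546 0.0232 0.0106]
```

View pics/w1.png

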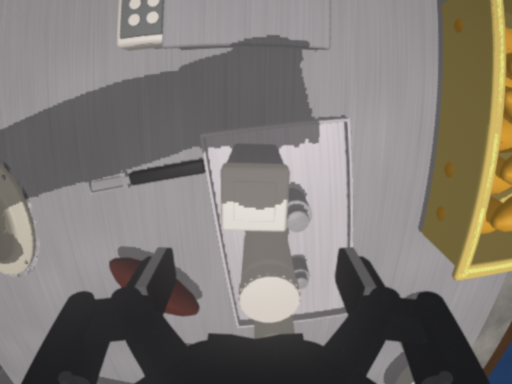

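The wrist view shows the canister lid at about (255,200), the jar at (268,298) and the big weight at (298,213). It agrees with the top camera to within about 2 mm, so I'll use the mean. Now descending to the canister lid.

Call:
servo_tool(steps=[{"x":-1,"y":-3,"z":-10,"yaw":0},{"x":-1,"y":-3,"z":-30,"yaw":-0.5},{"x":-1,"y":-3,"z":-55,"yaw":-0.5},{"x":-1,"y":-3,"z":-80,"yaw":-0.5},{"x":-1,"y":-3,"z":-100,"yaw":-0.5},{"x":-1,"y":-3,"z":-110,"yaw":-0.5},{"x":-1,"y":-3,"z":-115,"yaw":-0.5},{"x":-1,"y":-3,"z":-115,"yaw":-0.5},{"x":-1,"y":-3,"z":-115,"yaw":-0.5}])

```text
time: 2.78
ee_pos: [0.4912, 0.089, 0.1265]
tcp_rot: [-179.9, -0.0, 90.0]
wrist_force: [-0.7, 0.0, 0.4]
opening: 0.0849
```

Call:
servo_tool(steps=[{"x":0,"y":0,"z":0,"yaw":0},{"x":0,"y":0,"z":0,"yaw":0},{"x":0,"y":0,"z":0,"yaw":0},{"x":0,"y":0,"z":0,"yaw":0},{"x":0,"y":0,"z":0,"yaw":0},{"x":0,"y":0,"z":0,"yaw":0},{"x":0,"y":0,"z":0,"yaw":0},{"x":0,"y":0,"z":0,"yaw":0}], grip=50, grip_force=40)

```text
time: 3.78
ee_pos: [0.4915, 0.0891, 0.1272]
tcp_rot: [-179.9, -0.0, 90.0]
wrist_force: [-1.8, -0.2, 6.1]
opening: 0.0552
```

The jaws closed at 55 mm, which matches the lid. Lifting to check the hold.

Call:
servo_tool(steps=[{"x":0,"y":0,"z":3,"yaw":0},{"x":0,"y":0,"z":10,"yaw":0},{"x":0,"y":0,"z":25,"yaw":0},{"x":0,"y":0,"z":50,"yaw":0},{"x":0,"y":0,"z":80,"yaw":0},{"x":0,"y":0,"z":110,"yaw":0},{"x":0,"y":0,"z":140,"yaw":0},{"x":0,"y":0,"z":165,"yaw":0},{"x":0,"y":0,"z":178,"yaw":0},{"x":0,"y":0,"z":180,"yaw":0},{"x":0,"y":0,"z":180,"yaw":0}])

```text
time: 5.15
ee_pos: [0.4914, 0.0891, 0.3064]
tcp_rot: [-179.9, -0.0, 90.0]
wrist_force: [-0.8, -0.2, -3.2]
opening: 0.0557
```

```bash
python3 - <<'E'
from h import *
snap('side','s1');print(get_obs()['wrist_force'])
E
```

```text
[-0.34232095 -0.12484877 -3.19884612]
```

View pics/s1.png

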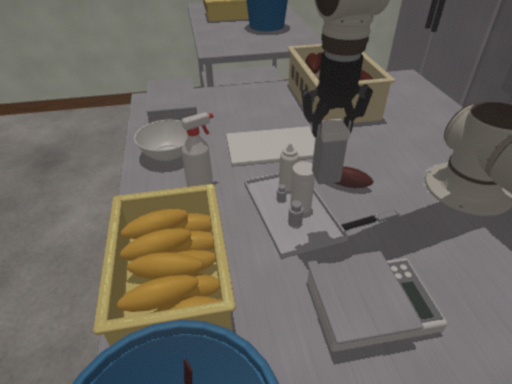

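The canister hangs upright, with its lid in the fingers at about (330,125). Carrying it to the board at about (0.58, −0.33).

Call:
servo_tool(steps=[{"x":2,"y":-10,"z":0,"yaw":0},{"x":8,"y":-35,"z":0,"yaw":0},{"x":16,"y":-75,"z":0,"yaw":0},{"x":25,"y":-120,"z":0,"yaw":0},{"x":35,"y":-167,"z":0,"yaw":0},{"x":45,"y":-214,"z":0,"yaw":0},{"x":55,"y":-261,"z":0,"yaw":0},{"x":65,"y":-308,"z":0,"yaw":0},{"x":75,"y":-352,"z":0,"yaw":0},{"x":83,"y":-388,"z":0,"yaw":0},{"x":87,"y":-410,"z":0,"yaw":0},{"x":88,"y":-419,"z":0,"yaw":0}])

```text
time: 6.7
ee_pos: [0.5789, -0.3316, 0.3048]
tcp_rot: [-179.8, -0.1, 89.9]
wrist_force: [0.3, -0.6, -3.5]
opening: 0.0556
```

Call:
servo_tool(steps=[{"x":0,"y":0,"z":0,"yaw":0},{"x":0,"y":0,"z":-12,"yaw":0},{"x":0,"y":0,"z":-35,"yaw":0},{"x":0,"y":0,"z":-65,"yaw":0},{"x":0,"y":0,"z":-95,"yaw":0},{"x":0,"y":0,"z":-120,"yaw":0},{"x":0,"y":0,"z":-140,"yaw":0},{"x":0,"y":0,"z":-152,"yaw":0},{"x":0,"y":0,"z":-158,"yaw":0},{"x":0,"y":0,"z":-160,"yaw":0},{"x":0,"y":0,"z":-160,"yaw":0}])

```text
time: 8.07
ee_pos: [0.5791, -0.3317, 0.1454]
tcp_rot: [-179.8, -0.0, 89.9]
wrist_force: [0.2, -0.4, -3.8]
opening: 0.0554
```

Call:
servo_tool(steps=[{"x":0,"y":0,"z":-2,"yaw":0},{"x":0,"y":0,"z":-4,"yaw":0},{"x":0,"y":0,"z":-5,"yaw":0},{"x":0,"y":0,"z":-6,"yaw":0},{"x":0,"y":0,"z":-6.5,"yaw":0},{"x":0,"y":0,"z":-6.5,"yaw":0}])

```text
time: 8.82
ee_pos: [0.5791, -0.3317, 0.1389]
tcp_rot: [-179.8, -0.0, 89.9]
wrist_force: [1.4, 0.1, -3.2]
opening: 0.0555
```

Call:
servo_tool(steps=[{"x":0,"y":0,"z":-0.7,"yaw":0},{"x":0,"y":0,"z":-1.4,"yaw":0},{"x":0,"y":0,"z":-1.4,"yaw":0}])

```text
time: 9.2
ee_pos: [0.5791, -0.3318, 0.1383]
tcp_rot: [-179.8, -0.0, 89.9]
wrist_force: [-1.8, 1.3, 3.9]
opening: 0.0555
```

The force turned upward, so it's on the board. Releasing.

Call:
servo_tool(steps=[{"x":0,"y":0,"z":0,"yaw":0},{"x":0,"y":0,"z":0,"yaw":0},{"x":0,"y":0,"z":0,"yaw":0},{"x":0,"y":0,"z":0,"yaw":0},{"x":0,"y":0,"z":0,"yaw":0},{"x":0,"y":0,"z":15,"yaw":0},{"x":0,"y":0,"z":40,"yaw":0},{"x":0,"y":0,"z":70,"yaw":0},{"x":0,"y":0,"z":100,"yaw":0}], grip=85)

```text
time: 10.32
ee_pos: [0.5791, -0.3318, 0.2405]
tcp_rot: [-179.9, 0.0, 89.9]
wrist_force: [-0.4, 0.3, -0.5]
opening: 0.0852
```

```bash
python3 - <<'E'
from h import *
snap('side','s2');print(get_obs()['ee_pos'],get_obs()['opening'])
E
```

```text
[ 0.57960259 -0.33206316  0.24507485] 0.08501632299267838
```

View pics/s2.png

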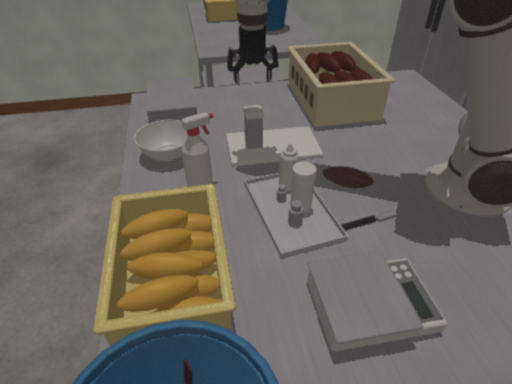

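The canister stands upright on the board at about (254,128). Next is the jar at (0.5065, −0.0135).

Call:
servo_tool(steps=[{"x":-5,"y":20,"z":5,"yaw":0},{"x":-15,"y":65,"z":5,"yaw":0},{"x":-27,"y":120,"z":5,"yaw":0},{"x":-40,"y":175,"z":5,"yaw":0},{"x":-52,"y":230,"z":0,"yaw":0},{"x":-63,"y":280,"z":0,"yaw":0},{"x":-70,"y":310,"z":0,"yaw":0},{"x":-73,"y":318.5,"z":-5,"yaw":0},{"x":-73,"y":318.5,"z":-25,"yaw":0},{"x":-73,"y":318.5,"z":-50,"yaw":0},{"x":-73,"y":318.5,"z":-75,"yaw":0},{"x":-73,"y":318.5,"z":-85,"yaw":0}])

```text
time: 11.88
ee_pos: [0.5062, -0.0143, 0.1589]
tcp_rot: [179.9, 0.2, 89.9]
wrist_force: [0.5, -0.5, 1.0]
opening: 0.085
```

Call:
servo_tool(steps=[{"x":0,"y":0,"z":-10,"yaw":0},{"x":0,"y":0,"z":-22,"yaw":0},{"x":0,"y":0,"z":-30,"yaw":0},{"x":0,"y":0,"z":-33,"yaw":0},{"x":0,"y":0,"z":-33,"yaw":0}])

```text
time: 12.5
ee_pos: [0.5062, -0.0142, 0.126]
tcp_rot: [179.9, 0.2, 89.9]
wrist_force: [-0.0, 0.1, -0.6]
opening: 0.0853
```

Call:
servo_tool(steps=[{"x":0,"y":0,"z":0,"yaw":0},{"x":0,"y":0,"z":0,"yaw":0},{"x":0,"y":0,"z":0,"yaw":0},{"x":0,"y":0,"z":0,"yaw":0},{"x":0,"y":0,"z":0,"yaw":0},{"x":0,"y":0,"z":0,"yaw":0},{"x":0,"y":0,"z":0,"yaw":0},{"x":0,"y":0,"z":0,"yaw":0}], grip=50)

```text
time: 13.5
ee_pos: [0.5065, -0.0142, 0.1266]
tcp_rot: [179.9, 0.2, 89.9]
wrist_force: [0.1, -0.5, 6.3]
opening: 0.0591
```

Call:
servo_tool(steps=[{"x":0,"y":0,"z":3,"yaw":0},{"x":0,"y":0,"z":10,"yaw":0},{"x":0,"y":0,"z":25,"yaw":0},{"x":0,"y":0,"z":50,"yaw":0},{"x":0,"y":0,"z":80,"yaw":0},{"x":0,"y":0,"z":110,"yaw":0},{"x":0,"y":0,"z":140,"yaw":0},{"x":0,"y":0,"z":165,"yaw":0},{"x":0,"y":0,"z":178,"yaw":0},{"x":0,"y":0,"z":180,"yaw":0},{"x":0,"y":0,"z":180,"yaw":0}])

```text
time: 14.88
ee_pos: [0.5064, -0.0142, 0.3059]
tcp_rot: [179.9, 0.2, 89.9]
wrist_force: [-0.6, 0.2, -3.4]
opening: 0.0588
```

```bash
python3 - <<'E'
from h import *
snap('side','s3');print(get_obs()['wrist_force'])
E
```

```text
[-0.05663877 -0.3873426  -3.68122217]
```

View pics/s3.png

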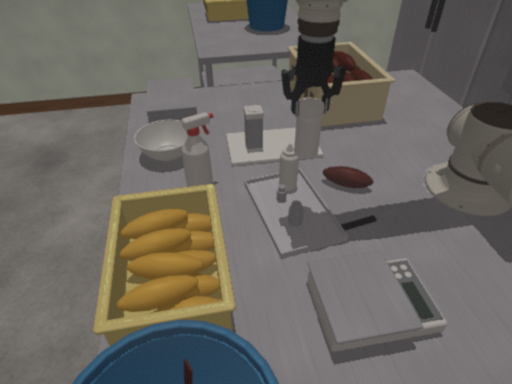

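The jar hangs upright. Moving it to the board at (0.45, −0.33).

Call:
servo_tool(steps=[{"x":-2,"y":-10,"z":0,"yaw":0},{"x":-6,"y":-33,"z":0,"yaw":0},{"x":-12,"y":-68,"z":0,"yaw":0},{"x":-19,"y":-108,"z":0,"yaw":0},{"x":-27,"y":-150,"z":0,"yaw":0},{"x":-35,"y":-192,"z":0,"yaw":0},{"x":-42,"y":-232,"z":0,"yaw":0},{"x":-48,"y":-267,"z":0,"yaw":0},{"x":-53,"y":-295,"z":0,"yaw":0},{"x":-55,"y":-310,"z":0,"yaw":0},{"x":-56,"y":-316,"z":0,"yaw":0},{"x":-56,"y":-316,"z":0,"yaw":0}])

```text
time: 16.42
ee_pos: [0.4503, -0.33, 0.3056]
tcp_rot: [180.0, 0.2, 89.9]
wrist_force: [0.3, 0.4, -4.2]
opening: 0.0589
```

Call:
servo_tool(steps=[{"x":0,"y":0,"z":-12,"yaw":0},{"x":0,"y":0,"z":-35,"yaw":0},{"x":0,"y":0,"z":-65,"yaw":0},{"x":0,"y":0,"z":-95,"yaw":0},{"x":0,"y":0,"z":-120,"yaw":0},{"x":0,"y":0,"z":-140,"yaw":0},{"x":0,"y":0,"z":-153,"yaw":0},{"x":0,"y":0,"z":-161,"yaw":0},{"x":0,"y":0,"z":-164,"yaw":0},{"x":0,"y":0,"z":-166,"yaw":0},{"x":0,"y":0,"z":-166,"yaw":0}])

```text
time: 17.8
ee_pos: [0.4505, -0.3301, 0.1399]
tcp_rot: [179.9, 0.2, 89.9]
wrist_force: [0.0, 0.2, -3.9]
opening: 0.059
```

Call:
servo_tool(steps=[{"x":0,"y":0,"z":-0.7,"yaw":0},{"x":0,"y":0,"z":-1.4,"yaw":0},{"x":0,"y":0,"z":-2.1,"yaw":0},{"x":0,"y":0,"z":-2.6,"yaw":0},{"x":0,"y":0,"z":-2.6,"yaw":0}])

```text
time: 18.42
ee_pos: [0.4505, -0.3302, 0.1377]
tcp_rot: [179.9, 0.2, 89.9]
wrist_force: [-0.7, 1.2, 0.2]
opening: 0.0589
```

Call:
servo_tool(steps=[{"x":0,"y":0,"z":-0.3,"yaw":0},{"x":0,"y":0,"z":-0.3,"yaw":0},{"x":0,"y":0,"z":-0.3,"yaw":0},{"x":0,"y":0,"z":-0.3,"yaw":0},{"x":0,"y":0,"z":-0.3,"yaw":0},{"x":0,"y":0,"z":15,"yaw":0},{"x":0,"y":0,"z":40,"yaw":0},{"x":0,"y":0,"z":70,"yaw":0},{"x":0,"y":0,"z":100,"yaw":0}], grip=85)

```text
time: 19.55
ee_pos: [0.4505, -0.3302, 0.2399]
tcp_rot: [179.9, 0.2, 89.9]
wrist_force: [-0.1, 0.5, -0.7]
opening: 0.0852
```

```bash
python3 - <<'E'
from h import *
print(get_obs()['ee_pos'])
im,d=snap('top','top1');snap('side','s4')
cv2.imwrite('pics/c4.png',cv2.resize(im[170:300,190:410,::-1],None,fx=3.5,fy=3.5,interpolation=cv2.INTER_CUBIC))
E
```

```text
[ 0.45047651 -0.33015557  0.23985436]
```

View pics/c4.png

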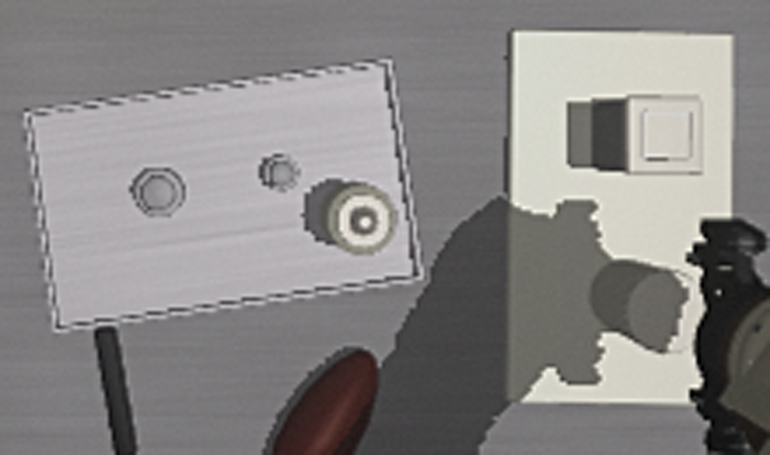

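View pics/s4.png

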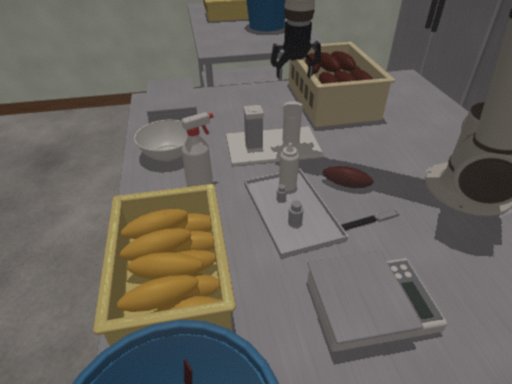

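Both containers stand upright on the board, at crop (667,133) and (640,310). The tray still holds the squeeze bottle and both weights, unmoved. Now the big weight at (0.539, 0.042).

Call:
servo_tool(steps=[{"x":4,"y":20,"z":5,"yaw":0},{"x":15,"y":65,"z":5,"yaw":0},{"x":28,"y":120,"z":5,"yaw":0},{"x":42,"y":175,"z":5,"yaw":0},{"x":55,"y":230,"z":0,"yaw":0},{"x":68,"y":285,"z":0,"yaw":0},{"x":80,"y":335,"z":0,"yaw":0},{"x":87,"y":365,"z":-10,"yaw":0},{"x":88.5,"y":372,"z":-40,"yaw":0},{"x":88.5,"y":372,"z":-80,"yaw":0},{"x":88.5,"y":372,"z":-110,"yaw":0},{"x":88.5,"y":372,"z":-120,"yaw":0}], grip=75)

```text
time: 21.15
ee_pos: [0.5384, 0.042, 0.1206]
tcp_rot: [179.8, 0.4, 89.9]
wrist_force: [-0.5, 0.0, 1.1]
opening: 0.075
```

Call:
servo_tool(steps=[{"x":0,"y":0,"z":-15,"yaw":0},{"x":0,"y":0,"z":-35,"yaw":0},{"x":0,"y":0,"z":-55,"yaw":0},{"x":0,"y":0,"z":-70,"yaw":0},{"x":0,"y":0,"z":-78,"yaw":0},{"x":0,"y":0,"z":-80,"yaw":0},{"x":0,"y":0,"z":-80,"yaw":0}])

```text
time: 22.02
ee_pos: [0.5387, 0.042, 0.041]
tcp_rot: [179.8, 0.4, 89.9]
wrist_force: [0.3, -0.7, 0.1]
opening: 0.0751
```

Call:
servo_tool(steps=[{"x":0,"y":0,"z":0,"yaw":0},{"x":0,"y":0,"z":0,"yaw":0},{"x":0,"y":0,"z":0,"yaw":0},{"x":0,"y":0,"z":0,"yaw":0},{"x":0,"y":0,"z":0,"yaw":0},{"x":0,"y":0,"z":0,"yaw":0},{"x":0,"y":0,"z":0,"yaw":0},{"x":0,"y":0,"z":0,"yaw":0}], grip=32, grip_force=60)

```text
time: 23.02
ee_pos: [0.5387, 0.042, 0.0419]
tcp_rot: [179.8, 0.4, 89.9]
wrist_force: [-3.1, -0.3, 5.7]
opening: 0.0368
```

Call:
servo_tool(steps=[{"x":0,"y":0,"z":3,"yaw":0},{"x":0,"y":0,"z":12,"yaw":0},{"x":0,"y":0,"z":30,"yaw":0},{"x":0,"y":0,"z":55,"yaw":0},{"x":0,"y":0,"z":80,"yaw":0},{"x":0,"y":0,"z":105,"yaw":0},{"x":0,"y":0,"z":118,"yaw":0},{"x":0,"y":0,"z":120,"yaw":0},{"x":0,"y":0,"z":120,"yaw":0}])

```text
time: 24.15
ee_pos: [0.5384, 0.042, 0.1612]
tcp_rot: [179.8, 0.4, 89.9]
wrist_force: [0.5, -0.0, -4.7]
opening: 0.0363
```

Call:
servo_tool(steps=[{"x":-2,"y":10,"z":0,"yaw":0},{"x":-7,"y":33,"z":0,"yaw":0},{"x":-14,"y":68,"z":0,"yaw":0},{"x":-22,"y":106,"z":0,"yaw":0},{"x":-30,"y":144,"z":0,"yaw":0},{"x":-38,"y":182,"z":0,"yaw":0},{"x":-45,"y":218,"z":0,"yaw":0},{"x":-51,"y":248,"z":0,"yaw":0},{"x":-55,"y":268,"z":0,"yaw":0},{"x":-57,"y":277,"z":0,"yaw":0},{"x":-57,"y":277,"z":0,"yaw":0}])

```text
time: 25.52
ee_pos: [0.4813, 0.319, 0.1609]
tcp_rot: [179.8, 0.4, 89.9]
wrist_force: [0.6, -1.1, -4.2]
opening: 0.0365
```

```bash
python3 - <<'E'
from h import *
print(get_obs()['ee_pos'],get_obs()['wrist_force'])
im,d=snap('side','s5');print(ray('top',132.3,246.7,.066))
cv2.imwrite('pics/c5.png',cv2.resize(im[150:350,270:470,::-1],None,fx=3,fy=3))
E
```

```text
[0.48127653 0.31898794 0.16089763] [ 0.61590172 -1.06078656 -4.15897955]
[0.4825924  0.31879278 0.066     ]
```

View pics/c5.png

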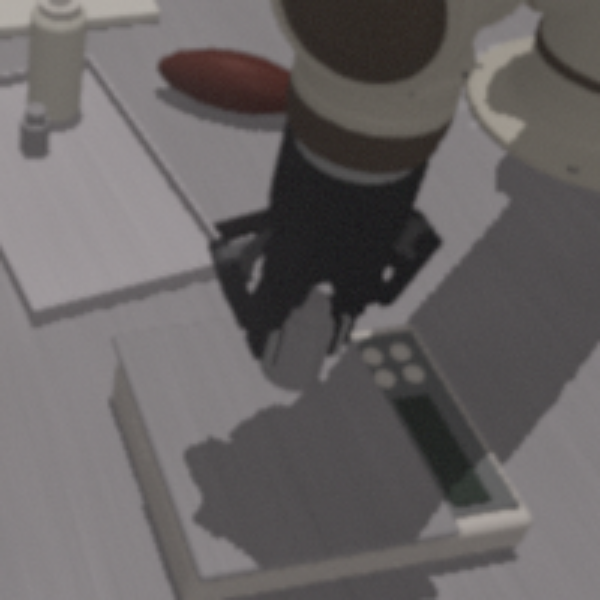

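The weight is held upright over the platform. Descending, then creeping the last few millimetres.

Call:
servo_tool(steps=[{"x":1,"y":0,"z":-10,"yaw":0},{"x":1,"y":0,"z":-25,"yaw":0},{"x":1,"y":0,"z":-40,"yaw":0},{"x":1,"y":0,"z":-49,"yaw":0},{"x":1,"y":0,"z":-53,"yaw":0},{"x":1,"y":0,"z":-54,"yaw":0},{"x":1,"y":0,"z":-55,"yaw":0},{"x":1,"y":0,"z":-56,"yaw":0},{"x":1,"y":0,"z":-56,"yaw":0}])

```text
time: 26.7
ee_pos: [0.4825, 0.3186, 0.1052]
tcp_rot: [179.8, 0.4, 89.9]
wrist_force: [0.1, 0.5, -5.0]
opening: 0.0364
```

Call:
servo_tool(steps=[{"x":0,"y":0,"z":-0.7,"yaw":0},{"x":0,"y":0,"z":-1.4,"yaw":0},{"x":0,"y":0,"z":-1.8,"yaw":0},{"x":0,"y":0,"z":-1.8,"yaw":0}])

```text
time: 27.2
ee_pos: [0.4826, 0.3186, 0.1039]
tcp_rot: [179.8, 0.4, 89.9]
wrist_force: [-1.7, -1.6, 1.1]
opening: 0.0364
```

Contact. Releasing and retreating.

Call:
servo_tool(steps=[{"x":0,"y":0,"z":-0.3,"yaw":0},{"x":0,"y":0,"z":-0.3,"yaw":0},{"x":0,"y":0,"z":-0.3,"yaw":0},{"x":0,"y":0,"z":-0.3,"yaw":0},{"x":0,"y":0,"z":-0.3,"yaw":0},{"x":0,"y":0,"z":-0.3,"yaw":0},{"x":0,"y":0,"z":15,"yaw":0},{"x":0,"y":0,"z":40,"yaw":0},{"x":0,"y":0,"z":80,"yaw":0},{"x":0,"y":0,"z":120,"yaw":0},{"x":0,"y":0,"z":140,"yaw":0}], grip=85)

```text
time: 28.58
ee_pos: [0.4829, 0.3188, 0.2477]
tcp_rot: [179.6, 0.3, 89.9]
wrist_force: [0.9, -0.7, 0.2]
opening: 0.0848
```

Call:
servo_tool(steps=[{"x":5,"y":-20,"z":0,"yaw":0},{"x":15,"y":-70,"z":0,"yaw":0},{"x":25,"y":-130,"z":0,"yaw":0},{"x":35,"y":-190,"z":0,"yaw":0},{"x":45,"y":-250,"z":0,"yaw":0},{"x":55,"y":-310,"z":0,"yaw":0},{"x":65,"y":-370,"z":0,"yaw":0},{"x":75,"y":-430,"z":0,"yaw":0},{"x":80,"y":-490,"z":0,"yaw":0},{"x":88,"y":-545,"z":0,"yaw":0},{"x":93,"y":-595,"z":0,"yaw":0},{"x":96.5,"y":-635,"z":0,"yaw":0}])

```text
time: 30.08
ee_pos: [0.5782, -0.3191, 0.2471]
tcp_rot: [179.7, 0.3, 89.8]
wrist_force: [-0.6, -0.8, 0.7]
opening: 0.0851
```

```bash
python3 - <<'E'
from h import *
print(get_obs()['ee_pos'])
im,d=snap('top','top2')
cv2.imwrite('pics/c6.png',cv2.resize(im[200:310,85:185,::-1],None,fx=5,fy=5,interpolation=cv2.INTER_CUBIC))
E
```

```text
[ 0.57819947 -0.31909696  0.24710632]
```

View pics/c6.png

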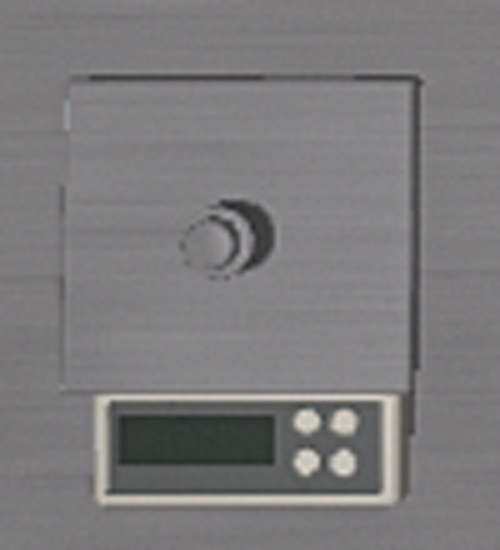

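```bash
python3 - <<'E'
from h import *
print(ray('top',126.6,248.2,.132), ray('top',132.3,246.7,.066))
E
```

```text
[0.48369422 0.31663006 0.132     ] [0.4825924  0.31879278 0.066     ]
```

The weight stands about 2 mm from the platform's middle. Now fetching the canister back.

Call:
servo_tool(steps=[{"x":1,"y":-13,"z":0,"yaw":0},{"x":1,"y":-13,"z":-20,"yaw":0},{"x":1,"y":-13,"z":-45,"yaw":0},{"x":1,"y":-13,"z":-70,"yaw":0},{"x":1,"y":-13,"z":-93,"yaw":0},{"x":1,"y":-13,"z":-105,"yaw":0},{"x":1,"y":-13,"z":-109,"yaw":0},{"x":1,"y":-13,"z":-109,"yaw":0}])

```text
time: 31.12
ee_pos: [0.579, -0.336, 0.1377]
tcp_rot: [179.7, 0.4, 89.7]
wrist_force: [0.6, -0.4, -0.3]
opening: 0.085
```

Call:
servo_tool(steps=[{"x":0,"y":0,"z":0,"yaw":0},{"x":0,"y":0,"z":0,"yaw":0},{"x":0,"y":0,"z":0,"yaw":0},{"x":0,"y":0,"z":0,"yaw":0},{"x":0,"y":0,"z":0,"yaw":0},{"x":0,"y":0,"z":0,"yaw":0},{"x":0,"y":0,"z":0,"yaw":0},{"x":0,"y":0,"z":0,"yaw":0}], grip=50, grip_force=40)

```text
time: 32.12
ee_pos: [0.5792, -0.3364, 0.1388]
tcp_rot: [179.6, 0.4, 89.7]
wrist_force: [-1.3, -0.7, 5.3]
opening: 0.055
```

Call:
servo_tool(steps=[{"x":0,"y":0,"z":3,"yaw":0},{"x":0,"y":0,"z":10,"yaw":0},{"x":0,"y":0,"z":25,"yaw":0},{"x":0,"y":0,"z":50,"yaw":0},{"x":0,"y":0,"z":80,"yaw":0},{"x":0,"y":0,"z":110,"yaw":0},{"x":0,"y":0,"z":140,"yaw":0},{"x":0,"y":0,"z":158,"yaw":0},{"x":0,"y":0,"z":168,"yaw":0},{"x":0,"y":0,"z":170,"yaw":0},{"x":0,"y":0,"z":170,"yaw":0}])

```text
time: 33.5
ee_pos: [0.5792, -0.3363, 0.3082]
tcp_rot: [179.6, 0.4, 89.7]
wrist_force: [-0.3, 0.2, -3.2]
opening: 0.055
```

The grip is 4.6 mm further toward −y than the first time, so I'll compensate: the target TCP is (0.4914, 0.0845).

Call:
servo_tool(steps=[{"x":-2,"y":10,"z":0,"yaw":0},{"x":-8,"y":35,"z":0,"yaw":0},{"x":-16,"y":75,"z":0,"yaw":0},{"x":-25,"y":120,"z":0,"yaw":0},{"x":-35,"y":167,"z":0,"yaw":0},{"x":-45,"y":214,"z":0,"yaw":0},{"x":-55,"y":261,"z":0,"yaw":0},{"x":-65,"y":308,"z":0,"yaw":0},{"x":-75,"y":352,"z":0,"yaw":0},{"x":-83,"y":388,"z":0,"yaw":0},{"x":-87,"y":412,"z":0,"yaw":0},{"x":-88,"y":421,"z":0,"yaw":0}])

```text
time: 35.0
ee_pos: [0.4903, 0.0861, 0.3079]
tcp_rot: [179.7, 0.4, 89.8]
wrist_force: [-0.3, -0.5, -4.5]
opening: 0.0553
```

Call:
servo_tool(steps=[{"x":0,"y":0,"z":0,"yaw":0},{"x":0,"y":0,"z":0,"yaw":0}])

```text
time: 35.25
ee_pos: [0.4902, 0.0855, 0.3077]
tcp_rot: [179.7, 0.4, 89.8]
wrist_force: [0.3, -0.7, -2.7]
opening: 0.0556
```

Call:
servo_tool(steps=[{"x":1,"y":-1,"z":-12,"yaw":0},{"x":1,"y":-1,"z":-35,"yaw":0},{"x":1,"y":-1,"z":-65,"yaw":0},{"x":1,"y":-1,"z":-95,"yaw":0},{"x":1,"y":-1,"z":-125,"yaw":0},{"x":1,"y":-1,"z":-150,"yaw":0},{"x":1,"y":-1,"z":-165,"yaw":0},{"x":1,"y":-1,"z":-173,"yaw":0},{"x":1,"y":-1,"z":-176,"yaw":0},{"x":1,"y":-1,"z":-178,"yaw":0},{"x":1,"y":-1,"z":-178.5,"yaw":0},{"x":1,"y":-1,"z":-178.5,"yaw":0}])

```text
time: 36.75
ee_pos: [0.4914, 0.0846, 0.1295]
tcp_rot: [179.6, 0.4, 89.8]
wrist_force: [0.3, 0.1, -3.0]
opening: 0.0551
```

Call:
servo_tool(steps=[{"x":0,"y":0,"z":-0.7,"yaw":0},{"x":0,"y":0,"z":-1.4,"yaw":0},{"x":0,"y":0,"z":-2.2,"yaw":0},{"x":0,"y":0,"z":-2.2,"yaw":0}])

```text
time: 37.25
ee_pos: [0.4914, 0.0846, 0.1278]
tcp_rot: [179.6, 0.4, 89.8]
wrist_force: [-2.7, 0.1, 2.3]
opening: 0.0551
```

Contact. Releasing; then on to the jar on the board at (0.4505, −0.330).

Call:
servo_tool(steps=[{"x":0,"y":0,"z":0,"yaw":0},{"x":0,"y":0,"z":0,"yaw":0},{"x":0,"y":0,"z":0,"yaw":0},{"x":0,"y":0,"z":0,"yaw":0},{"x":0,"y":0,"z":0,"yaw":0},{"x":0,"y":0,"z":15,"yaw":0},{"x":0,"y":0,"z":40,"yaw":0},{"x":0,"y":0,"z":70,"yaw":0},{"x":0,"y":0,"z":100,"yaw":0},{"x":0,"y":0,"z":115,"yaw":0}], grip=85)

```text
time: 38.5
ee_pos: [0.4918, 0.0847, 0.2453]
tcp_rot: [179.5, 0.4, 89.8]
wrist_force: [-0.2, -0.7, 0.3]
opening: 0.0847
```

Call:
servo_tool(steps=[{"x":-2,"y":-15,"z":0,"yaw":0},{"x":-6,"y":-55,"z":0,"yaw":0},{"x":-11,"y":-105,"z":0,"yaw":0},{"x":-16,"y":-155,"z":0,"yaw":0},{"x":-21,"y":-205,"z":0,"yaw":0},{"x":-26,"y":-255,"z":0,"yaw":0},{"x":-31,"y":-305,"z":0,"yaw":0},{"x":-36,"y":-350,"z":0,"yaw":0},{"x":-39,"y":-385,"z":0,"yaw":0},{"x":-40.5,"y":-408,"z":0,"yaw":0},{"x":-41,"y":-415,"z":0,"yaw":0},{"x":-41,"y":-415,"z":0,"yaw":0}])

```text
time: 40.0
ee_pos: [0.4508, -0.33, 0.245]
tcp_rot: [179.5, 0.3, 89.8]
wrist_force: [0.2, 0.3, -0.5]
opening: 0.0848
```

Call:
servo_tool(steps=[{"x":0,"y":0,"z":0,"yaw":0},{"x":0,"y":0,"z":0,"yaw":0}])

```text
time: 40.25
ee_pos: [0.451, -0.3292, 0.2453]
tcp_rot: [179.5, 0.3, 89.8]
wrist_force: [0.1, 0.0, -0.2]
opening: 0.0851
```

```bash
python3 - <<'E'
from h import *
print(get_obs()['ee_pos'])
im,d=snap('top','top3')
cv2.imwrite('pics/c7.png',cv2.resize(im[175:275,190:320,::-1],None,fx=6,fy=6,interpolation=cv2.INTER_CUBIC))
E
```

```text
[ 0.45104245 -0.32919803  0.24527684]
```

View pics/c7.png

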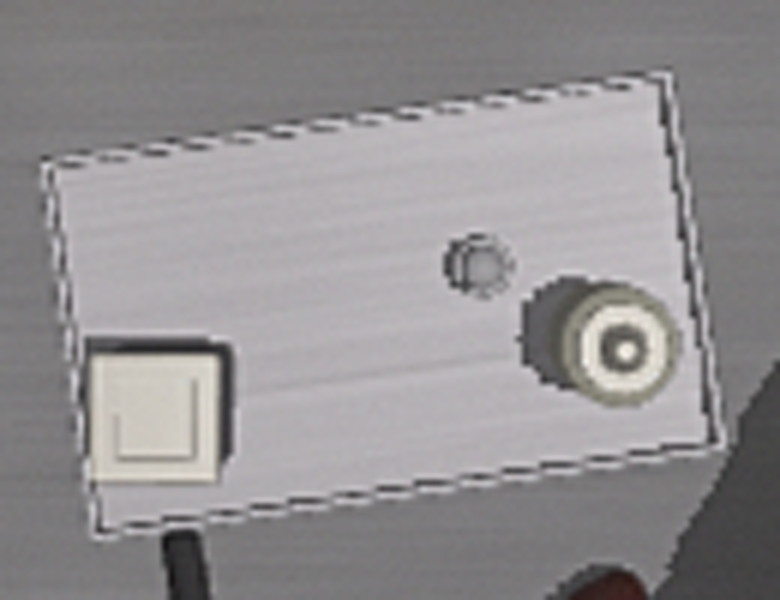

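The canister is back at the same crop position (154,417) as at the start, upright. Now the jar.

Call:
servo_tool(steps=[{"x":0,"y":-1,"z":-15,"yaw":0},{"x":0,"y":-1,"z":-40,"yaw":0},{"x":0,"y":-1,"z":-65,"yaw":0},{"x":0,"y":-1,"z":-88,"yaw":0},{"x":0,"y":-1,"z":-102,"yaw":0},{"x":0,"y":-1,"z":-107,"yaw":0},{"x":0,"y":-1,"z":-108,"yaw":0},{"x":0,"y":-1,"z":-108,"yaw":0}])

```text
time: 41.3
ee_pos: [0.4513, -0.3305, 0.138]
tcp_rot: [179.4, 0.4, 89.8]
wrist_force: [-0.1, -0.0, 0.1]
opening: 0.0852
```

Call:
servo_tool(steps=[{"x":0,"y":0,"z":0,"yaw":0},{"x":0,"y":0,"z":0,"yaw":0},{"x":0,"y":0,"z":0,"yaw":0},{"x":0,"y":0,"z":0,"yaw":0},{"x":0,"y":0,"z":0,"yaw":0},{"x":0,"y":0,"z":0,"yaw":0},{"x":0,"y":0,"z":0,"yaw":0},{"x":0,"y":0,"z":0,"yaw":0}], grip=50)

```text
time: 42.3
ee_pos: [0.4514, -0.3308, 0.1389]
tcp_rot: [179.4, 0.4, 89.8]
wrist_force: [-2.0, 0.3, 5.9]
opening: 0.0587
```

Call:
servo_tool(steps=[{"x":0,"y":0,"z":3,"yaw":0},{"x":0,"y":0,"z":10,"yaw":0},{"x":0,"y":0,"z":25,"yaw":0},{"x":0,"y":0,"z":50,"yaw":0},{"x":0,"y":0,"z":80,"yaw":0},{"x":0,"y":0,"z":110,"yaw":0},{"x":0,"y":0,"z":140,"yaw":0},{"x":0,"y":0,"z":158,"yaw":0},{"x":0,"y":0,"z":168,"yaw":0},{"x":0,"y":0,"z":170,"yaw":0},{"x":0,"y":0,"z":170,"yaw":0}])

```text
time: 43.68
ee_pos: [0.4514, -0.3307, 0.3083]
tcp_rot: [179.4, 0.4, 89.8]
wrist_force: [-0.5, 0.3, -3.6]
opening: 0.0586
```

Call:
servo_tool(steps=[{"x":2,"y":10,"z":0,"yaw":0},{"x":6,"y":33,"z":0,"yaw":0},{"x":12,"y":68,"z":0,"yaw":0},{"x":19,"y":108,"z":0,"yaw":0},{"x":27,"y":150,"z":0,"yaw":0},{"x":35,"y":192,"z":0,"yaw":0},{"x":42,"y":232,"z":0,"yaw":0},{"x":48,"y":267,"z":0,"yaw":0},{"x":53,"y":295,"z":0,"yaw":0},{"x":55,"y":310,"z":0,"yaw":0},{"x":55.5,"y":316,"z":0,"yaw":0},{"x":55.5,"y":316,"z":0,"yaw":0}])

```text
time: 45.18
ee_pos: [0.5067, -0.0149, 0.3082]
tcp_rot: [179.4, 0.4, 89.8]
wrist_force: [0.3, -0.6, -3.6]
opening: 0.0591
```

Call:
servo_tool(steps=[{"x":0,"y":0,"z":0,"yaw":0},{"x":0,"y":0,"z":0,"yaw":0}])

```text
time: 45.42
ee_pos: [0.5067, -0.0156, 0.3083]
tcp_rot: [179.4, 0.4, 89.8]
wrist_force: [0.5, 0.6, -3.4]
opening: 0.0588
```

Call:
servo_tool(steps=[{"x":0,"y":1,"z":-12,"yaw":0},{"x":0,"y":1,"z":-35,"yaw":0},{"x":0,"y":1,"z":-65,"yaw":0},{"x":0,"y":1,"z":-95,"yaw":0},{"x":0,"y":1,"z":-125,"yaw":0},{"x":0,"y":1,"z":-150,"yaw":0},{"x":0,"y":1,"z":-165,"yaw":0},{"x":0,"y":1,"z":-173,"yaw":0},{"x":0,"y":1,"z":-176,"yaw":0},{"x":0,"y":1,"z":-178,"yaw":0},{"x":0,"y":1,"z":-179,"yaw":0},{"x":0,"y":1,"z":-179,"yaw":0}])

```text
time: 46.92
ee_pos: [0.5068, -0.0146, 0.1296]
tcp_rot: [179.4, 0.4, 89.8]
wrist_force: [-0.9, -0.2, -2.7]
opening: 0.059
```

Call:
servo_tool(steps=[{"x":0,"y":0,"z":-0.7,"yaw":0},{"x":0,"y":0,"z":-1.4,"yaw":0},{"x":0,"y":0,"z":-1.8,"yaw":0},{"x":0,"y":0,"z":-1.8,"yaw":0}])

```text
time: 47.42
ee_pos: [0.5068, -0.0146, 0.128]
tcp_rot: [179.4, 0.4, 89.8]
wrist_force: [-0.8, 0.2, -1.0]
opening: 0.0589
```

Call:
servo_tool(steps=[{"x":0,"y":0,"z":-0.5,"yaw":0},{"x":0,"y":0,"z":-0.5,"yaw":0},{"x":0,"y":0,"z":-0.5,"yaw":0}])

```text
time: 47.8
ee_pos: [0.5069, -0.0146, 0.1279]
tcp_rot: [179.4, 0.4, 89.8]
wrist_force: [-3.5, -0.1, 6.4]
opening: 0.0588
```

Call:
servo_tool(steps=[{"x":0,"y":0,"z":0,"yaw":0},{"x":0,"y":0,"z":0,"yaw":0},{"x":0,"y":0,"z":0,"yaw":0},{"x":0,"y":0,"z":0,"yaw":0},{"x":0,"y":0,"z":0,"yaw":0},{"x":0,"y":0,"z":15,"yaw":0},{"x":0,"y":0,"z":40,"yaw":0},{"x":0,"y":0,"z":80,"yaw":0},{"x":0,"y":0,"z":120,"yaw":0},{"x":0,"y":0,"z":150,"yaw":0}], grip=85)

```text
time: 49.05
ee_pos: [0.5069, -0.0146, 0.2809]
tcp_rot: [179.2, 0.4, 89.8]
wrist_force: [0.7, 0.1, -0.4]
opening: 0.0846
```

Call:
servo_tool(steps=[{"x":-10,"y":-20,"z":0,"yaw":0},{"x":-30,"y":-60,"z":0,"yaw":0},{"x":-50,"y":-110,"z":0,"yaw":0},{"x":-60,"y":-160,"z":0,"yaw":0},{"x":-60,"y":-210,"z":0,"yaw":0},{"x":-60,"y":-250,"z":0,"yaw":0},{"x":-60,"y":-275,"z":0,"yaw":0},{"x":-60,"y":-280,"z":0,"yaw":0},{"x":-60,"y":-280,"z":0,"yaw":0},{"x":-60,"y":-280,"z":0,"yaw":0}])

```text
time: 50.3
ee_pos: [0.4471, -0.2937, 0.2814]
tcp_rot: [179.2, 0.4, 89.8]
wrist_force: [0.0, -0.6, 0.5]
opening: 0.0847
```

```bash
python3 - <<'E'
from h import *
print(get_obs()['ee_pos'])
im,d=snap('top','top4');snap('side','s9')
cv2.imwrite('pics/c8.png',cv2.resize(im[175:275,190:320,::-1],None,fx=6,fy=6,interpolation=cv2.INTER_CUBIC))
cv2.imwrite('pics/t4.png',im[...,::-1])
E
```

```text
[ 0.44705585 -0.29371432  0.28140228]
```

View pics/c8.png

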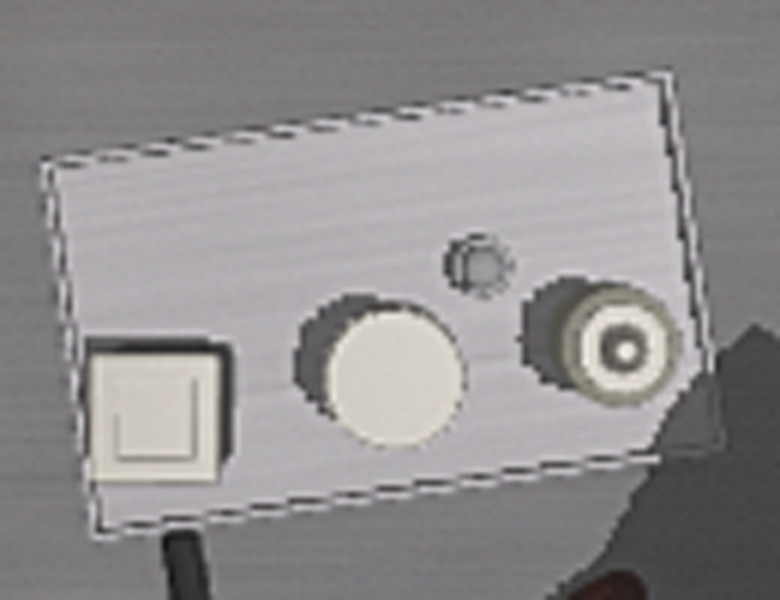

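View pics/s9.png

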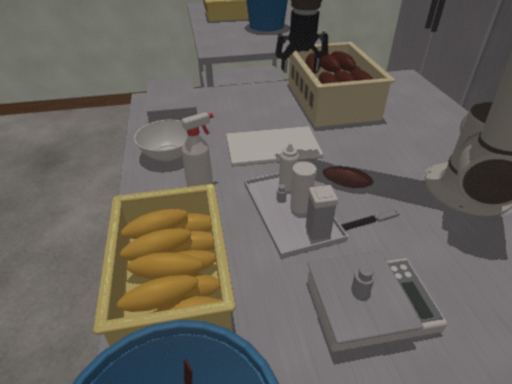

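View pics/t4.png

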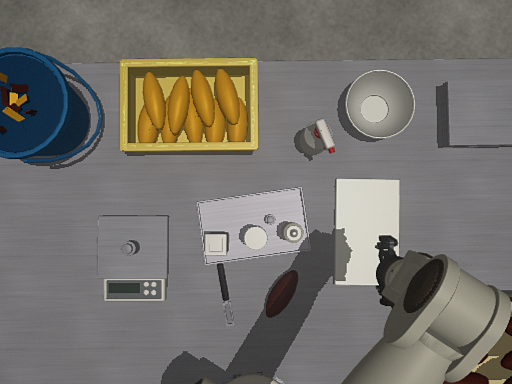

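The canister (154,417), jar (396,378), squeeze (626,350) and small weight (484,266) sit where they did at the start, to within about a crop pixel (≈0.4 mm). The weight is upright on the scale, the spray bottle is unmoved, and the arm is clear of everything.

```bash
python3 -c "
from workcell import *
print(get_obs()['time'],job_done())"
```

```text
the job is handed in; nothing more can be done
50.4 None
```

The job is done and handed in at 50.4 s of the 102 s allowed. The larger weight is on the scale, and the canister and jar are back where they started.

I gripped the canister and the jar by their lids and stood both on the white board. Then I set the larger weight in the middle of the scale and put the two containers back in the tray. On the canister's return the grip was 4.6 mm off from the first time, so I shifted the placing by the same amount.

**Last checks, from the top and side pictures:**
- **Weight:** it stands upright about 2.5 mm from the platform's middle, against the 15 mm allowed. I measured that just after placing it; the final pictures show it still standing there.
- **Containers:** the canister and jar are upright and within about 1 mm of where they started.
- **Left alone:** the squeeze bottle, small weight and spray bottle show no visible movement.
- **Gripper:** it is open and clear of everything.

No check failed. The only disagreement was about 2 mm between the wrist and top cameras, within their stated calibration, and one move call was refused for a format error and moved nothing.

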